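Index the sample carousel to its next locking hole

ROBOT

A 6-joint arm with a two-finger parallel gripper is mounted at the origin on the work surface. World frame = base frame: x ahead of the robot, y to its left, z up, the work surface at z = 0. Lengths are in m, angles in rad, forces in N, time in s.
With the tool pointing down it reaches from about 0.35 to 0.85 m from the base axis. Payload 8.1 kg.
Tool frame: the origin (TCP) lies between the finger pads; the fingertips stand 11 mm ahead of it and the grasp point (between the pads) lies 8 mm behind it (robot.tcp_to_tips is the distance from the TCP to the fingertips, in m); z points along the fingers, y is the line along which they close (so a half turn about z gives the same grasp; the last joint's range is limited). The gripper opens to 93 mm and grips with 3 to 60 N. Pads are 15 mm wide; open, the fingers measure 128 mm over their backs; the gripper's body (75 mm by 188 mm) begins 65 mm behind the grasp point.
Start: joints at [-1.396, 0.13, 1.488, -0, 1.523, -0.085], TCP at [0.154, -0.58, 0.23] pointing down, gripper open.
Joint ranges: [-2.96, 2.96], [-0.89, 2.26], [0.02, 2.5], [-1.34, 4.48], [0, 2.73], [-2.66, 2.66]. Speed limits (rad/s): [2.39, 2.39, 2.79, 3.14, 3.14, 3.14].

INTERFACE

Orientations are given as a 3x3 rotation matrix whose columns are the frame's x, y, z axes.
In Python, from workcell import robot gives the robot as it stands.
- The arm moves only by the shell command python3 -m inch 'ROWS'. ROWS is a JSON object whose one key "rows" holds a list of rows, each a list of 3 entries, a list of its own where there are three numbers: the opening, from -1 (shut) to 1 (fully open), then the shift along the tool's x, y, z in units of 50 mm (1.0 is 50 mm), then the turn about the tool's z in rad. In form: {"rows": [[hand, [x, y, z], roll], ...]}. A call has 1 to 10 rows; each row shifts and turns the commanded pose from where the row before left it, along the tool's axes as they then stand; what a row does not reach is not made up. A row lasts 1/10 s, in which the tool goes at most 50 mm and 8.59 degrees, less where a joint would pass 70% of its speed; a pose out of reach is approached as far as the arm can. A call is refused whole if a number of a shift passes 1 or a number of a turn 0.15, either way. A call with a gripper value outside its range is refused whole. The fingers move at their own pace and stop on an object; the grip force is fixed at half the most. Time passes only in rows, so rows that do not move let the fingers close. It gives the time, the measured TCP pose, the force, the opening and the grip force at its end, in the units of the state.
- robot.get_obs(): the state, without advancing time (a new reading comes with each control period).
- robot.camera(name): name is "side" or "top" or "wrist"; returns a dict with "img" (400x640x3 uint8, blue, green, red), "mtx" (3x3 intrinsics, pixels), "R" (3x3) and "t" (3): a world point X has camera coordinates R X + t. Camera axes: x right, y down, z forward; pixel columns grow to the right and rows downward; lengths in m; the calibration is good to about 2 mm. A picture is of the moment at which its call begins. There is no depth.
- robot.sign_off(): hands the job in; it is judged then, once.
Trained networks look in a picture, given as the dict that the camera call returned (one of the last four; its "shot" number tells which), for a name from the list of things; names that differ only in an ending like _2 or _b are one class to them, and where a whole thing is asked for, a point or a joint stands for the part that bears it (a point fixed in the world has none). Each returns a list of dicts, best first, with "p" (0 to 1); they miss things now and then, are a little off and sometimes report something else, mostly with a low value. They report only what shows in the picture. A call takes as long as a camera call.
- robot.boxes_of(picture, name): "point" ([x, y, z] in m, in world coordinates, good to about 4 mm: the middle of the surface that is visible of it).
- robot.silhouettes(picture, name): "region" (400x640 bool, what is visible of it).
- robot.mark_of(picture, name): "point" ([x, y, z] in m, in world coordinates, good to about 4 mm: a listed point, or the origin of a listed thing).
The state is a dict: "t": time; "qpos": joint angles; "qd": joint speeds; "joint_efforts": joint torques, N m; "eef_pos": TCP position; "eef_rot": TCP orientation; "force": force on the tool from outside, world axes, zero at the start; "moment": the same for the moment, N m; "opening": finger opening in m; "grasp_force": force on a finger pad.
Only numpy, scipy, OpenCV 4.12 (cv2) and the standard library are available. Lean on these libraries where they do the work, as an engineer would, in place of code of your own. Each camera call takes 0.05 s, during which the arm holds its last target. There are 200 camera calls.

TASK

Bring the next sample vial under the outlet pipe: pull the carousel's spring plunger up by its black knob, turn the carousel counter-clockwise (seen from above) by one station, and let the plunger snap fully home in the next hole so that the carousel is locked. That hole is hidden under the disc and is not exactly where the nominal spacing puts it, so feel for it, and never force the pin hard against the index plate, downwards or sideways. Leave the vials standing in their cups and disturb nothing else on the bench.

Things in the scene. Friction and masses are not known exactly. Their poses are not given: they have to be found in the camera images.
- station: Fixed grey round foot (256 mm across, 14 mm thick) of the sample carousel. Origin on the vertical turning axis, at bench height; z up; x points from the axis to the steel outlet post, 150 mm away (12 mm tube, up to 230 mm above the bench), which bends back over the disc. Seen in this frame, the plunger starts at bearing 150 degrees.
- carousel (a joint): Angle of the turning disc about the station's vertical axis, rad: 0 where it starts locked, growing counter-clockwise seen from above, stops at -0.2 and 2.2. Stays where it is left (friction about 0.15 N m, 1.5 N at the knob). Locking holes at 0, at one station (nominally 1.05, really anywhere from 0.90 to 1.20: feel for it) and at 2.09. Locked, it has about +-0.013 rad of play.
- plunger (a joint): Lift of the spring plunger, m: 0 = fully home (pin 9 mm deep in a hole, disc locked), about 0.009 = pin tip riding on the flat of the index plate, 0.013 = upper stop. The return spring needs about 5 N at 0 and 8 N at the top; let go, it drives the pin down by itself in about 0.05 s. Any lift above 0.0095 frees the disc.
- knob (a point): Middle of the plunger's black round knob: 26 mm across, 22 mm high, axis vertical, this point on the axis at half height, 83 mm above the bench when home, 100 mm from the turning axis. Under it a 23 mm steel barrel on a 34 mm flange stands on the disc. It rises with the plunger and travels with the disc.
- disc (a point): Centre of the top face of the aluminium disc, on the turning axis, 46 mm above the bench; turns with it. Disc 250 mm across, 10 mm thick, with a low 36 mm hub and six white cups (33 mm across, 20 mm high) 55 mm from the axis, 60 degrees apart; the plunger sits half-way between two cups in bearing.
- outlet (a point): Lower end of the outlet pipe, 142 mm above the bench, pointing down over the cup circle 55 mm from the turning axis.
- pin: The 8 mm round-nosed steel pin under the knob, part of the plunger; hidden under the disc. Origin at the tip of the pin, on the knob's axis, 60 mm below the middle of the knob (23 mm above the bench when home, 32 mm when riding on the plate).
- index_ring: The fixed index plate under the disc, hidden by it: flat, top 32 mm above the bench, with holes 10.4 mm wide on the 100 mm radius that the pin runs on. The pin must not be forced against it with more than 30 N. Origin on the turning axis, 14.5 mm above the bench.
- vial0: Closed round steel sample vial, 25 mm across, 65 mm tall, 60 to 130 g, standing loose in a carousel cup that starts under the outlet; its underside is 49 mm and its top 114 mm above the bench. Origin at the centre of its underside, z up.
- vial1: Closed round steel sample vial, 25 mm across, 65 mm tall, 60 to 130 g, standing loose in a carousel cup one station clockwise of the outlet, the one to come under it; its underside is 49 mm and its top 114 mm above the bench. Origin at the centre of its underside, z up.
- vial2: Closed round steel sample vial, 25 mm across, 65 mm tall, 60 to 130 g, standing loose in a carousel cup two stations clockwise of the outlet; its underside is 49 mm and its top 114 mm above the bench. Origin at the centre of its underside, z up.
- spare_vial: A vial like the others (25 mm across, 65 mm tall) standing on the bench beside the station; bystander. Origin at the centre of its underside.
- fitting: Brass pipe fitting, 34 mm across, 34 mm tall, beside the station; bystander. Origin at the centre of its underside.
- clamp_ring: Flat steel ring, 64 mm across, 12 mm high, beside the station; bystander. Origin at the centre of its underside.
- gauge: Round steel gauge body, 68 mm across, 28 mm high, beside the station; bystander. Origin at the centre of its underside.
- beaker: Clear beaker, 72 mm across, 90 mm tall, on the right of the bench; bystander. Origin at the centre of its underside.
- driver: Screwdriver 180 mm long lying on the left of the bench; bystander. Origin at its middle.

How it is judged:
By the outcome, as a careful person would: the job done as asked, in the order asked, and still so for the second after the job is handed in, with the robot touching nothing.
It also fails if it takes over 48 s, if anything falls off the work surface, if the arm or the gripper's body presses on something with over 40 N, if the wrist force passes 120 N, or if a joint passes its speed limit or range.

## Working session

There is one attempt and no reset: what is moved stays moved. The work goes in short steps, Python scripts to look and compute and a shell command to move; the robot and the scene stay as the last step left them, time stands still between calls to the robot, and variables do not carry over. Pictures are saved under pics/ and viewed, at most 10 in all, crops included, and the job is handed in when it is done.

```bash
mkdir -p pics; ls; python3 - <<'E'
from workcell import robot
import cv2,numpy as np
o=robot.get_obs()
print({k:np.round(v,3).tolist() for k,v in o.items()})
for c in ["top","side"]:
    p=robot.camera(c); cv2.imwrite(f"pics/{c}0.png",p["img"])
    print(c,np.round(p["mtx"],1).tolist(),np.round(p["R"],3).tolist(),np.round(p["t"],3).tolist())
    for n in ["knob","disc","outlet","station","vial0","vial1","vial2","spare_vial","fitting","clamp_ring","gauge","beaker","driver"]:
        r=robot.mark_of(p,n)
        print(n,[(round(float(d["p"]),2),np.round(d["point"],4).tolist()) for d in r[:2]])
E
```

```text
pics
{'t': 0.0, 'qpos': [-1.396, 0.131, 1.489, 0.0, 1.523, -0.085], 'qd': [-0.001, -0.001, 0.0, -0.002, -0.001, 0.001], 'joint_efforts': [0.002, -55.984, -49.176, 0.077, 0.036, -0.0], 'eef_pos': [0.154, -0.579, 0.229], 'eef_rot': [[0.966, 0.257, -0.0], [0.257, -0.966, 0.002], [0.0, -0.002, -1.0]], 'force': [-0.452, -0.569, -0.21], 'moment': [-0.004, -0.021, -0.036], 'grasp_force': 0.0, 'opening': 0.093}
top [[419.8, 0.0, 322.2], [0.0, 419.8, 201.9], [0.0, 0.0, 1.0]] [[0.014, -1.0, -0.003], [-0.974, -0.013, -0.227], [0.227, 0.006, -0.974]] [-0.021, 0.64, 1.299]
knob [(0.53, [0.5275, 0.1347, 0.0817])]
disc [(0.88, [0.5714, 0.0456, 0.0434])]
outlet [(0.82, [0.6182, 0.0155, 0.1449]), (0.24, [0.526, 0.0248, 0.0456])]
station [(0.73, [0.5709, 0.0478, 0.0025])]
vial0 [(0.54, [0.617, 0.0147, 0.0471]), (0.51, [0.5684, -0.0093, 0.0489])]
vial1 [(0.54, [0.617, 0.0147, 0.0471]), (0.51, [0.5684, -0.0093, 0.0489])]
vial2 [(0.54, [0.617, 0.0147, 0.0471]), (0.51, [0.5684, -0.0093, 0.0489])]
spare_vial [(0.6, [0.6566, 0.1954, -0.0052])]
fitting [(0.53, [0.4501, -0.0915, -0.0017])]
clamp_ring [(0.56, 
[... 368 characters left out ...]
316, 0.1343, 0.0834])]
disc [(0.87, [0.5733, 0.0438, 0.0448])]
outlet [(0.62, [0.6198, 0.0148, 0.1435])]
station [(0.63, [0.5713, 0.043, -0.002])]
vial0 [(0.65, [0.5243, 0.0223, 0.0505]), (0.52, [0.5687, -0.0081, 0.05])]
vial1 [(0.65, [0.5243, 0.0223, 0.0505]), (0.52, [0.5687, -0.0081, 0.05])]
vial2 [(0.65, [0.5243, 0.0223, 0.0505]), (0.52, [0.5687, -0.0081, 0.05])]
spare_vial [(0.54, [0.6578, 0.1954, 0.0025])]
fitting [(0.69, [0.449, -0.0924, -0.0022]), (0.37, [0.6211, 0.0146, 0.0456])]
clamp_ring [(0.58, [0.549, -0.1663, -0.0004]), (0.22, [0.5162, 0.4779, 0.0033])]
gauge [(0.62, [0.7474, 0.168, 0.0003]), (0.49, [0.4502, -0.0928, -0.0002])]
beaker []
driver [(0.8, [0.5174, 0.4786, 0.0026])]
```

View pics/top0.png

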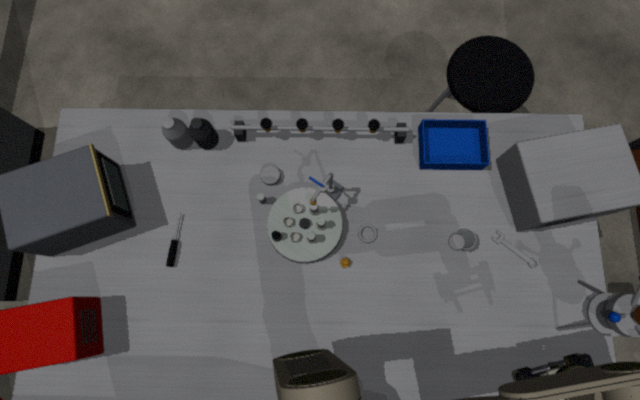

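View pics/side0.png

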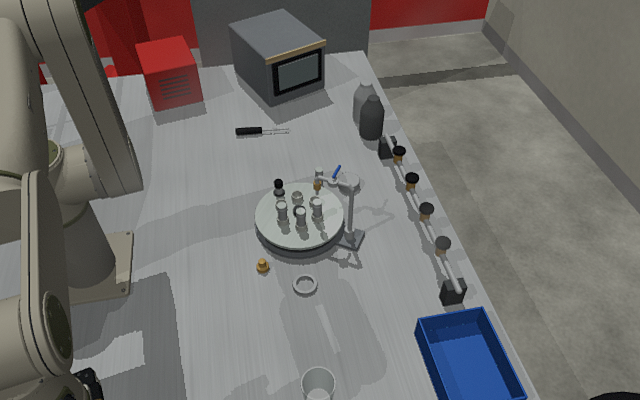

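The top view shows the disc around (305,225), the knob at (277,236), the outlet post near (333,185) and the empty cups next to the knob. The side view agrees. The networks put the turning axis at about (0.572, 0.045), the outlet at bearing −32° and the knob at about (0.527, 0.134). I'll move above the knob next and turn the hand so it closes tangentially, with tool y at a yaw of about 28°.

```bash
python3 -m inch '{"rows":[[1,[0.64,-0.7,0],0],[1,[0.64,-0.7,0],0],[1,[0.64,-0.7,0],0],[1,[0.64,-0.7,0],0],[1,[0.64,-0.7,0],0],[1,[0.64,-0.7,0],0],[1,[0.64,-0.7,0],0],[1,[0.64,-0.7,0],0],[1,[0.64,-0.7,0],0],[1,[0.64,-0.7,0],0]]}' && python3 -m inch '{"rows":[[1,[0.64,-0.7,0],0],[1,[0.64,-0.7,0],0],[1,[0.64,-0.7,0],0],[1,[0.64,-0.7,0],0],[1,[0.64,-0.7,0],0],[1,[0.64,-0.7,0],0],[1,[0.64,-0.7,0],0],[1,[0,0,0],-0.15],[1,[0,0,0],-0.15],[1,[0,0,0],-0.15]]}' && python3 -m inch '{"rows":[[1,[0,0,0],-0.15],[1,[0,0,0],-0.15],[1,[0,0,0],-0.15],[1,[0,0,0],-0.15],[1,[0,0,0],-0.15],[1,[0,0,0],-0.15],[1,[0,0,0],-0.15],[1,[0,0,0],-0.15],[1,[0,0,0],-0.15]]}'
cat > h.py <<'E'
from workcell import robot
import cv2,numpy as np
def look(c,names,save=None):
    p=robot.camera(c)
    if save: cv2.imwrite(f"pics/{save}.png",p["img"])
    for n in names:
        print(c,n,[(round(float(d["p"]),2),np.round(d["point"],4).tolist()) for d in robot.mark_of(p,n)[:2]])
    return p
E
python3 - <<'E'
from h import *
for c in ["wrist","top","side"]:
    for i in range(2): p=look(c,["knob","disc","outlet","station"],f"{c}1")
o=robot.get_obs();print(o["t"],o["eef_pos"],o["eef_rot"],o["qpos"])
E
```

```text
t: 2.4
eef_pos: [0.3741, -0.1577, 0.23]
eef_rot: [[0.967, 0.257, 0.001], [0.257, -0.967, -0.001], [0.001, 0.001, -1.0]]
force: [1.1, -1.1, -0.5]
opening: 0.0927
grasp_force: 0.0
t: 3.4
eef_pos: [0.5271, 0.1356, 0.2294]
eef_rot: [[0.754, 0.657, -0.001], [0.657, -0.754, -0.0], [-0.0, -0.0, -1.0]]
force: [-0.6, 0.4, 0.5]
opening: 0.0928
grasp_force: 0.0
t: 4.3
eef_pos: [0.527, 0.1349, 0.2297]
eef_rot: [[-0.475, 0.88, 0.0], [0.88, 0.475, -0.0], [-0.0, 0.0, -1.0]]
force: [0.6, -0.4, -0.3]
opening: 0.0926
grasp_force: 0.0
wrist knob [(0.85, [0.5291, 0.1422, 0.0803])]
wrist disc [(0.76, [0.573, 0.0485, 0.0418])]
wrist outlet [(0.68, [0.6158, 0.0153, 0.1417])]
wrist station [(0.62, [0.5755, 0.0488, 0.0016])]
wrist knob []
wrist disc [(0.76, [0.5736, 0.0506, 0.0422])]
wrist outlet [(0.91, [0.6195, 0.0186, 0.1411])]
wrist station [(0.72, [0.5735, 0.0445, -0.0018])]
top knob []
top disc [(0.9, [0.5728, 0.0445, 0.0489])]
top outlet [(0.84, [0.6201, 0.0163, 0.1454])]
top station [(0.86, [0.5716, 0.0457, -0.0003])]
top knob [(0.28, [0.5237, -0.4625, -0.0015])]
top disc [(0.75, [0.5732, 0.0467, 0.0457]), (0.73, [0.5244, -0.4629, 0.0004])]
top outlet [(0.64, [0.6196, 0.0164, 0.141])]
top station [(0.59, [0.5731, 0.0443, 0.0033])]
side knob [(0.53, [0.5285, 0.1326, 0.0802])]
side disc [(0.71, [0.5721, 0.0455, 0.0493])]
side outlet [(0.69, [0.6216, 0.0168, 0.1443])]
side station [(0.56, [0.5741, 0.0435, -0.0039])]
side knob [(0.53, [0.5267, 0.1339, 0.0799])]
side disc []
side outlet [(0.61, [0.6198, 0.0159, 0.1441])]
side station [(0.7, [0.5734, 0.0448, -0.0041]), (0.28, [0.5503, -0.1679, -0.0009])]
5.8 [0.52705146 0.13490751 0.22965388] [[-4.69757145e-01  8.82795687e-01  4.25756522e-06]
 [ 8.82795687e-01  4.69757145e-01 -9.57744383e-06]
 [-1.04549478e-05 -7.40512453e-07 -1.00000000e+00]] [ 1.56343490e-01 -2.08680552e-02  1.64498982e+00 -1.01379764e-05
  1.51746817e+00 -3.32671629e-01]
```

View pics/wrist1.png

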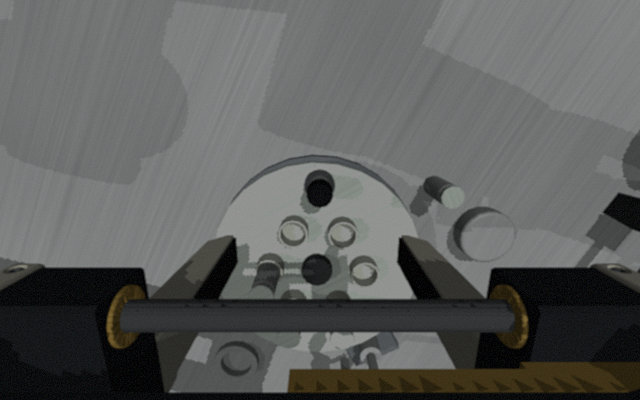

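```bash
python3 - <<'E'
from h import *
p=robot.camera("wrist");K,R,t=[np.array(p[k]) for k in("mtx","R","t")]
print((-R.T@t).round(3),R.round(3).tolist(),K.round(0).tolist())
for X in([.5275,.134,.094],[.5255,.1338,.094],[.5725,.0455,.046],[.6195,.016,.142],[.6195,.016,.114]):
    c=K@(R@np.array(X)+t);print(X,(c[:2]/c[2]).round(1))
s=robot.silhouettes(p,"knob")
for d in s[:2]:
    ys,xs=np.nonzero(d["region"]);print(d["p"],len(xs),xs.min(),xs.max(),ys.min(),ys.max(),xs.mean(),ys.mean())
E
```

```text
[0.492 0.203 0.384] [[0.883, 0.47, 0.0], [0.452, -0.849, 0.274], [0.129, -0.242, -0.962]] [[312.0, 0.0, 317.0], [0.0, 312.0, 202.0], [0.0, 0.0, 1.0]]
[0.5275, 0.134, 0.094] [316.  197.2]
[0.5255, 0.1338, 0.094] [314.1 196.4]
[0.5725, 0.0455, 0.046] [314.7 266.8]
[0.6195, 0.016, 0.142] [343.4 361.2]
[0.6195, 0.016, 0.114] [341.2 340.4]
```

The wrist view shows the knob at about (319,190) and the hub at (317,268). The finger pads sit symmetrically about u≈317.5, so the knob is nearly centred in the closing direction. I'll go down partway, look again and refine.

```bash
python3 -m inch '{"rows":[[0,[0,0,0.7],0],[0,[0,0,0.7],0],[-0.15,[0,0,0.6],0],[-0.15,[0,0,0],0],[-0.15,[0,0,0],0]]}'
python3 - <<'E'
from h import *
p=robot.camera("wrist");K,R,t=[np.array(p[k]) for k in("mtx","R","t")]
cv2.imwrite("pics/wrist2.png",cv2.resize(p["img"][60:360,160:480],None,fx=2,fy=2))
o=robot.get_obs();T=o["eef_rot"]
print(o["t"],o["eef_pos"],o["opening"])
for dx,z in((0,.094),(0.005,.094),(0.01,.094),(0,.064),(0,.114)):
    X=o["eef_pos"]+dx*T[:,0];X[2]=z
    c=K@(R@X+t);print(dx,z,(c[:2]/c[2]).round(1))
for d in robot.mark_of(p,"knob")[:1]: print(d)
for d in robot.silhouettes(p,"knob")[:1]:
    ys,xs=np.nonzero(d["region"]);print(d["p"],len(xs),xs.min(),xs.max(),ys.min(),ys.max(),xs.mean(),ys.mean())
E
```

```text
t: 6.4
eef_pos: [0.5268, 0.1349, 0.1299]
eef_rot: [[-0.47, 0.883, -0.001], [0.883, 0.47, -0.0], [0.0, -0.001, -1.0]]
force: [-0.8, 0.5, 0.1]
opening: 0.0574
grasp_force: 0.0
6.45 [0.52793984 0.13505414 0.13134422] 0.0534196080738683
0 0.094 [317.3 235.9]
0.005 0.094 [317.3 228.7]
0.01 0.094 [317.4 221.4]
0 0.064 [317.3 220.7]
0 0.114 [317.4 248.6]
{'point': [0.5305, 0.1388, 0.0802], 'p': 0.85}
0.74 1255 303 340 208 248 321.35139442231076 228.4366533864542
```

View pics/wrist2.png

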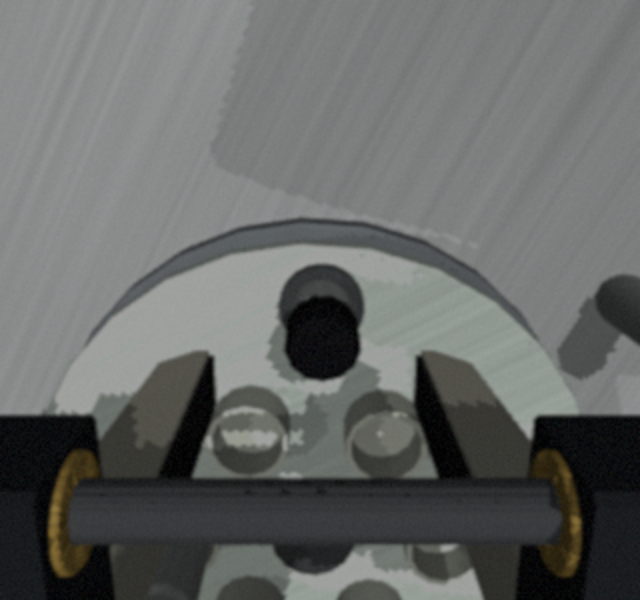

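The knob is at about (321,228) in the full image, while the hand's centre is at u≈317.4. That puts the knob about 2.5 mm along +y and 2.5 mm along +x of the tool.

```bash
python3 -m inch '{"rows":[[-0.2,[0.05,0.05,0],0],[-0.2,[0,0,0.3],0],[-0.2,[0,0,0.4],0],[-0.2,[0,0,0.3],0],[-0.2,[0,0,0],0]]}'
python3 - <<'E'
from h import *
p=robot.camera("wrist");K,R,t=[np.array(p[k]) for k in("mtx","R","t")]
cv2.imwrite("pics/wrist3.png",cv2.resize(p["img"][150:350,220:420],None,fx=3,fy=3))
o=robot.get_obs();T=o["eef_rot"]
print(o["t"],o["eef_pos"],o["opening"])
for dx,z in((0,.094),(0.005,.094),(0,.083)):
    X=o["eef_pos"]+dx*T[:,0];X[2]=z
    c=K@(R@X+t);print(dx,z,(c[:2]/c[2]).round(1))
for d in robot.silhouettes(p,"knob")[:1]:
    ys,xs=np.nonzero(d["region"]);print(d["p"],len(xs),xs.min(),xs.max(),ys.min(),ys.max(),xs.mean(),ys.mean())
E
```

```text
t: 7.05
eef_pos: [0.5257, 0.1379, 0.0763]
eef_rot: [[-0.47, 0.883, -0.005], [0.883, 0.47, -0.001], [0.002, -0.005, -1.0]]
force: [1.0, -0.2, -0.7]
opening: 0.0371
grasp_force: 0.0
7.1 [0.5266782  0.13809883 0.07785618] 0.03722650059915518
0 0.094 [316.8 277.2]
0.005 0.094 [316.8 267.9]
0 0.083 [317.  266.6]
0.77 2362 297 346 242 298 321.81456392887384 270.6613039796782
```

View pics/wrist3.png

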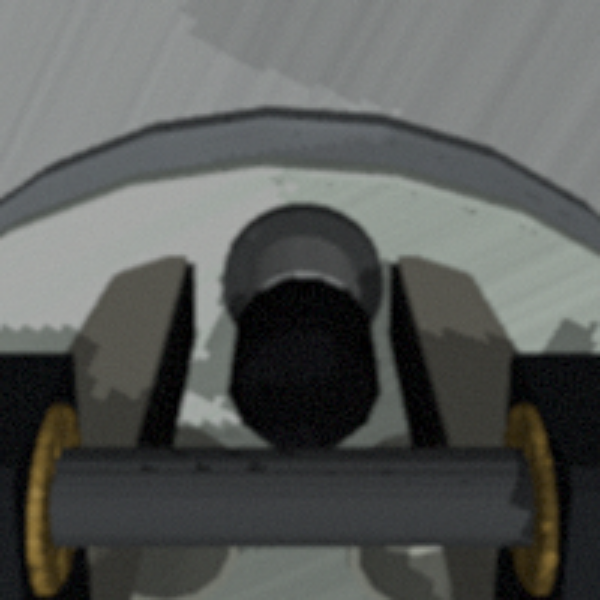

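The knob centre is at u≈321.8 and the finger gap centre at u≈317.2, so the knob is still about 2.2 mm toward +y. I'll correct and close in.

```bash
python3 -m inch '{"rows":[[-0.25,[0,0.045,0],0],[-0.3,[0,0,0],0],[-0.33,[0,0,0],0],[-0.33,[0,0,0],0]]}'
python3 - <<'E'
from h import *
p=robot.camera("wrist")
g=p["img"]
cv2.imwrite("pics/wrist4.png",cv2.resize(g[150:350,220:420],None,fx=3,fy=3))
o=robot.get_obs()
print(o["t"],o["eef_pos"],o["opening"],o["force"],o["grasp_force"])
for d in robot.silhouettes(p,"knob")[:1]:
    ys,xs=np.nonzero(d["region"]);print(d["p"],xs.min(),xs.max(),xs.mean(),ys.mean())
E
```

```text
t: 7.55
eef_pos: [0.5304, 0.1394, 0.0802]
eef_rot: [[-0.47, 0.883, 0.001], [0.883, 0.47, 0.0], [-0.0, 0.001, -1.0]]
force: [1.0, -0.6, 0.3]
opening: 0.0316
grasp_force: 0.1
7.6 [0.53028674 0.13939333 0.0799767 ] 0.030960994495106402 [0.5570266 0.6858755 0.333792 ] 6.408350650133343e-07
0.84 288 337 312.66289198606273 265.83144599303137
```

View pics/wrist4.png

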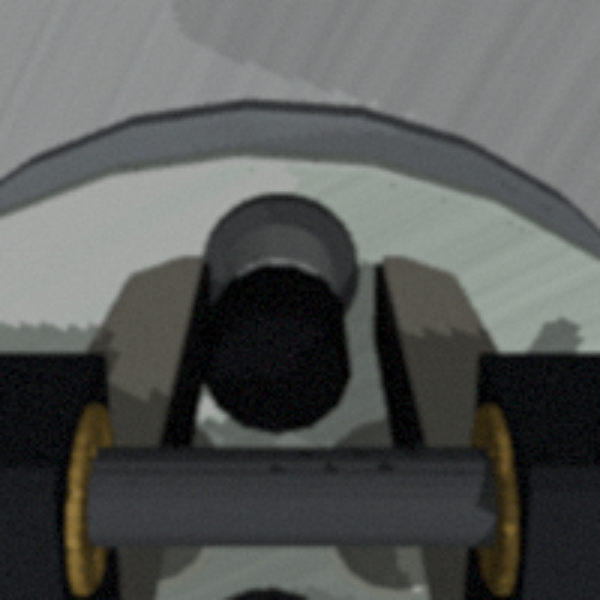

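The earlier shift was still settling when I took that picture. Now the knob is at u≈312.7 and the gap centre at about 318, so I'll move back 2.2 mm.

```bash
python3 -m inch '{"rows":[[-0.33,[0,-0.045,0.05],0],[-0.33,[0,0,0],0],[-0.33,[0,0,0],0],[-0.33,[0,0,0],0]]}'
python3 - <<'E'
from h import *
p=robot.camera("wrist")
o=robot.get_obs()
print(o["t"],o["eef_pos"],o["opening"],o["force"],o["grasp_force"])
for d in robot.silhouettes(p,"knob")[:1]:
    ys,xs=np.nonzero(d["region"]);print(d["p"],xs.min(),xs.max(),xs.mean(),ys.mean())
E
python3 -m inch '{"rows":[[-0.4,[0,0,0],0],[-0.4,[0,0,0],0]]}'
```

```text
t: 8.05
eef_pos: [0.5281, 0.1383, 0.0771]
eef_rot: [[-0.47, 0.883, -0.0], [0.883, 0.47, -0.0], [-0.0, -0.0, -1.0]]
force: [0.3, 0.1, 0.1]
opening: 0.0313
grasp_force: 0.0
8.1 [0.52812428 0.13829974 0.07716405] 0.030991631581617808 [-0.14489972 -0.55345668 -0.06550655] 0.0
0.7 292 342 317.3983086680761 268.7522198731501
t: 8.35
eef_pos: [0.5281, 0.1383, 0.0772]
eef_rot: [[-0.47, 0.883, 0.0], [0.883, 0.47, 0.0], [0.0, 0.0, -1.0]]
force: [-0.4, 0.1, 0.3]
opening: 0.0283
grasp_force: 0.0
```

Centred at u=317.4. Closing the hand.

```bash
python3 -m inch '{"rows":[[-0.46,[0,0,0],0],[-0.6,[0,0,0],0],[-0.8,[0,0,0],0],[-1,[0,0,0],0],[-1,[0,0,0],0]]}'
```

```text
t: 8.85
eef_pos: [0.5281, 0.1383, 0.0772]
eef_rot: [[-0.47, 0.883, -0.0], [0.883, 0.47, -0.0], [0.0, -0.0, -1.0]]
force: [-1.0, 0.3, 1.2]
opening: 0.0252
grasp_force: 30.0
```

```bash
python3 -m inch '{"rows":[[-1,[0,0,-0.06],0],[-1,[0,0,-0.06],0],[-1,[0,0,-0.06],0],[-1,[0,0,-0.04],0],[-1,[0,0,0],0],[-1,[0,0,0],0]]}'
```

```text
t: 9.45
eef_pos: [0.5277, 0.1381, 0.0878]
eef_rot: [[-0.47, 0.883, -0.001], [0.883, 0.47, -0.0], [0.0, -0.001, -1.0]]
force: [-0.3, -1.2, -7.9]
opening: 0.0251
grasp_force: 30.0
```

The plunger is up 10.6 mm against 7.9 N of spring. I'll lift slightly more and start turning counter-clockwise along the arc, about the axis at (0.573, 0.0457) with R≈0.103. In the tool frame that is −y with a negative roll.

```bash
python3 -m inch '{"rows":[[-1,[0,0,-0.012],0],[-1,[0,0,0],0],[-1,[0,-0.06,0],-0.03],[-1,[-0.002,-0.09,0],-0.045],[-1,[-0.002,-0.09,0],-0.045],[-1,[0,0,0],0],[-1,[0,0,0],0]]}'
```

```text
t: 10.15
eef_pos: [0.5173, 0.1322, 0.0885]
eef_rot: [[-0.571, 0.821, -0.001], [0.821, 0.571, 0.0], [0.001, -0.001, -1.0]]
force: [-2.2, 0.4, -8.6]
opening: 0.0255
grasp_force: 30.0
```

```bash
python3 -m inch '{"rows":[[-1,[-0.002,-0.09,0],-0.045],[-1,[-0.004,-0.13,0],-0.063],[-1,[-0.004,-0.13,0],-0.063],[-1,[-0.004,-0.13,0],-0.063],[-1,[-0.004,-0.13,0],-0.063],[-1,[-0.002,-0.09,0],-0.045],[-1,[0,0,0],0],[-1,[0,0,0],0]]}'; python3 - <<'E'
from h import *
look("top",["knob"]);look("side",["knob"])
E
```

```text
t: 10.95
eef_pos: [0.4916, 0.1082, 0.088]
eef_rot: [[-0.813, 0.582, -0.003], [0.582, 0.813, 0.001], [0.003, -0.001, -1.0]]
force: [-5.5, 2.3, -7.8]
opening: 0.0252
grasp_force: 30.0
top knob []
side knob [(0.54, [0.4953, 0.1047, 0.0925]), (0.21, [0.5951, -0.0034, 0.0492])]
```

```bash
python3 -m inch '{"rows":[[-1,[0.004,-0.09,-0.006],-0.045],[-1,[0,-0.13,0],-0.063],[-1,[0,-0.13,0],-0.063],[-1,[0,-0.13,0],-0.063],[-1,[0,-0.13,0],-0.063],[-1,[0,-0.09,0],-0.045],[-1,[0,0,0],0],[-1,[0,0,0],0]]}'
```

```text
t: 11.95
eef_pos: [0.4754, 0.0771, 0.0883]
eef_rot: [[-0.961, 0.275, -0.003], [0.275, 0.961, 0.001], [0.003, -0.0, -1.0]]
force: [-6.1, 1.1, -9.0]
opening: 0.0253
grasp_force: 30.0
```

```bash
python3 -m inch '{"rows":[[-1,[0,0,0.03],0],[-1,[0,0,0],0],[-1,[0,0,0],0],[-0.4,[0,0,0],0],[-0.4,[0,0,0],0],[-0.4,[0,0,0],0],[-0.4,[0,0,0.08],0],[-0.4,[0,0,0],0],[-0.4,[0,0,0],0]]}'
```

```text
t: 12.85
eef_pos: [0.4768, 0.0768, 0.0835]
eef_rot: [[-0.962, 0.274, -0.0], [0.274, 0.962, 0.0], [0.0, 0.0, -1.0]]
force: [0.2, 0.8, -0.4]
opening: 0.028
grasp_force: 0.0
```

```bash
python3 -m inch '{"rows":[[-0.4,[0,-0.04,0],-0.02],[-0.4,[0,-0.04,0],-0.02],[-0.4,[0,-0.03,0],-0.015],[-0.4,[0,-0.03,0],-0.015],[-0.4,[0,0,0],0]]}'
```

```text
t: 13.35
eef_pos: [0.4751, 0.0701, 0.0835]
eef_rot: [[-0.979, 0.205, 0.0], [0.205, 0.979, 0.001], [-0.0, 0.001, -1.0]]
force: [0.3, 2.8, 0.8]
opening: 0.0279
grasp_force: 1.3
```

```bash
python3 - <<'E'
from h import *
p=look("side",["knob"]);p=look("wrist",["knob","disc"],"wrist5")
cv2.imwrite("pics/wrist5.png",cv2.resize(p["img"][150:350,220:420],None,fx=3,fy=3))
E
```

```text
side knob []
wrist knob [(0.93, [0.4764, 0.0757, 0.0915])]
wrist disc [(0.86, [0.5723, 0.0472, 0.0432])]
```

View pics/wrist5.png

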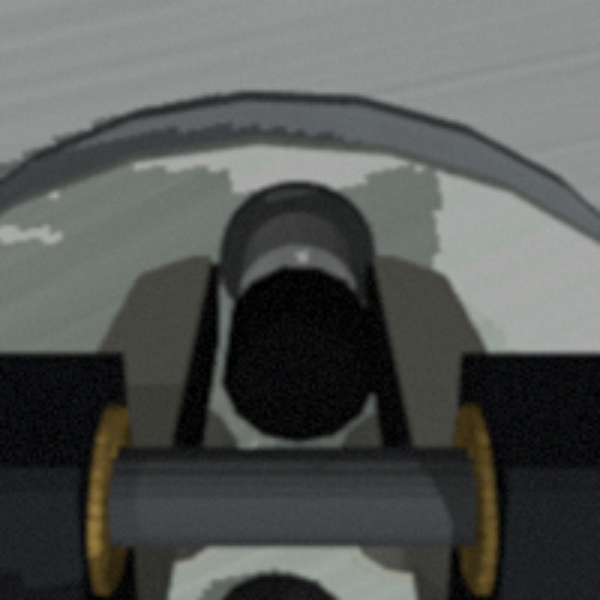

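The wrist view shows the knob against the right-hand (pushing) pad. It is still raised at z≈0.092, with about 2.8 N of push. I'll feel for the hole in small steps.

```bash
python3 -m inch '{"rows":[[-0.4,[0,-0.03,0],-0.015],[-0.4,[0,-0.03,0],-0.015],[-0.4,[0,-0.03,0],-0.015]]}';  python3 -m inch '{"rows":[[-0.4,[0,-0.03,0],-0.015]]}';  python3 -m inch '{"rows":[[-0.4,[0,-0.03,0],-0.015]]}'
```

```text
t: 13.9
eef_pos: [0.4743, 0.0661, 0.0836]
eef_rot: [[-0.987, 0.161, 0.0], [0.161, 0.987, 0.001], [-0.0, 0.001, -1.0]]
force: [-0.7, 5.4, -2.2]
opening: 0.0282
grasp_force: 2.7
t: 14.0
eef_pos: [0.474, 0.0646, 0.0836]
eef_rot: [[-0.989, 0.146, 0.0], [0.146, 0.989, 0.001], [0.0, 0.001, -1.0]]
force: [0.1, 5.1, -0.8]
opening: 0.0285
grasp_force: 2.7
t: 14.1
eef_pos: [0.4737, 0.0631, 0.0836]
eef_rot: [[-0.991, 0.131, 0.0], [0.131, 0.991, 0.001], [0.0, 0.001, -1.0]]
force: [-0.1, 5.7, -0.5]
opening: 0.0277
grasp_force: 2.8
```

```bash
python3 -m inch '{"rows":[[-0.4,[0,-0.02,0],-0.01],[-0.4,[0,-0.02,0],-0.01]]}' | grep -v rot;  python3 -m inch '{"rows":[[-0.4,[0,-0.02,0],-0.01]]}'|grep -v rot;  python3 -m inch '{"rows":[[-0.4,[0,0,0],0]]}'
```

```text
t: 14.3
eef_pos: [0.4734, 0.0611, 0.0835]
force: [-1.4, 5.5, 0.4]
opening: 0.0281
grasp_force: 2.7
t: 14.4
eef_pos: [0.4733, 0.0601, 0.0836]
force: [-0.6, 5.4, 0.2]
opening: 0.0282
grasp_force: 3.0
t: 14.5
eef_pos: [0.4732, 0.06, 0.0835]
eef_rot: [[-0.995, 0.102, -0.0], [0.102, 0.995, 0.001], [0.0, 0.001, -1.0]]
force: [-0.3, 4.7, 0.7]
opening: 0.028
grasp_force: 2.2
```

```bash
python3 -m inch '{"rows":[[-0.4,[0,-0.02,0],-0.01],[-0.4,[0,-0.02,0],-0.01]]}' | grep -v rot;  python3 -m inch '{"rows":[[-0.4,[0,-0.02,0],-0.01]]}'|grep -v rot;  python3 -m inch '{"rows":[[-0.4,[0,-0.02,0],-0.01]]}'
```

```text
t: 14.7
eef_pos: [0.473, 0.0581, 0.0835]
force: [-0.8, 5.3, -0.5]
opening: 0.0278
grasp_force: 2.6
t: 14.8
eef_pos: [0.4729, 0.0569, 0.0835]
force: [-0.6, 3.0, -0.9]
opening: 0.028
grasp_force: 1.3
t: 14.9
eef_pos: [0.4729, 0.0553, 0.0834]
eef_rot: [[-0.998, 0.062, -0.0], [0.062, 0.998, -0.001], [0.0, -0.001, -1.0]]
force: [0.2, 0.4, -0.6]
opening: 0.0276
grasp_force: 0.0
```

The push force has gone to zero, so the pin may have dropped. I'll look.

```bash
python3 - <<'E'
from h import *
look("side",["knob"]);p=look("wrist",["knob"])
cv2.imwrite("pics/wrist6.png",cv2.resize(p["img"][150:350,220:420],None,fx=3,fy=3))
o=robot.get_obs();print(o["t"],o["force"],o["eef_pos"])
E
```

```text
side knob []
wrist knob [(0.9, [0.4726, 0.0561, 0.0854])]
15.1 [ 0.6233309  -2.82039542 -0.43990219] [0.47313435 0.05495954 0.08362141]
```

View pics/wrist6.png

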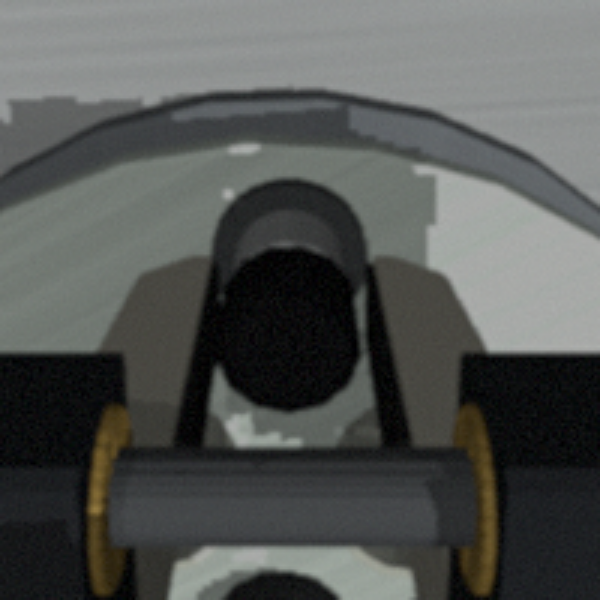

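The knob has dropped by about 7–8 mm and now sits by the left pad. I'll check the lock with a gentle push forward.

```bash
python3 -m inch '{"rows":[[-0.4,[0,-0.03,0],0],[-0.4,[0,0,0],0]]}' | grep -v rot;  python3 -m inch '{"rows":[[-0.4,[0,-0.02,0],0],[-0.4,[0,0,0],0]]}'|grep -v rot;python3 -m inch '{"rows":[[-0.4,[0,-0.02,0],0],[-0.4,[0,0,0],0]]}'|grep -v rot
```

```text
t: 15.3
eef_pos: [0.473, 0.054, 0.0836]
force: [-0.6, 0.1, -0.1]
opening: 0.0279
grasp_force: 0.0
t: 15.5
eef_pos: [0.4729, 0.0531, 0.0836]
force: [-0.3, -0.7, -0.4]
opening: 0.0281
grasp_force: 0.0
t: 15.7
eef_pos: [0.4728, 0.0522, 0.0835]
force: [-0.7, 0.7, 0.3]
opening: 0.0278
grasp_force: 0.2
```

```bash
python3 -m inch '{"rows":[[-0.4,[0,-0.015,0],0],[-0.4,[0,0,0],0]]}' | grep -v rot;  python3 -m inch '{"rows":[[-0.4,[0,-0.015,0],0],[-0.4,[0,0,0],0]]}'|grep -v rot
```

```text
t: 15.9
eef_pos: [0.4727, 0.0515, 0.0835]
force: [-0.3, 1.3, 1.1]
opening: 0.0277
grasp_force: 0.6
t: 16.1
eef_pos: [0.4726, 0.0506, 0.0835]
force: [-0.7, 0.9, 0.0]
opening: 0.0278
grasp_force: 0.7
```

```bash
python3 -m inch '{"rows":[[-0.4,[0,-0.015,0],0],[-0.4,[0,0,0],0]]}' | grep -v rot;  python3 -m inch '{"rows":[[-0.4,[0,-0.015,0],0],[-0.4,[0,0,0],0]]}'|grep -v rot
```

```text
t: 16.3
eef_pos: [0.4726, 0.0498, 0.0835]
force: [-0.8, 1.1, 0.3]
opening: 0.0278
grasp_force: 0.7
t: 16.5
eef_pos: [0.4726, 0.0495, 0.0835]
force: [-1.6, 3.2, 0.8]
opening: 0.028
grasp_force: 2.0
```

```bash
python3 -m inch '{"rows":[[-0.4,[0,-0.015,0],0],[-0.4,[0,0,0],0]]}' | grep -v rot;  python3 -m inch '{"rows":[[-0.4,[0,-0.015,0],0],[-0.4,[0,0,0],0]]}'|grep -v rot
```

```text
t: 16.7
eef_pos: [0.4725, 0.0491, 0.0835]
force: [-1.2, 6.2, 1.0]
opening: 0.0279
grasp_force: 3.2
t: 16.9
eef_pos: [0.4725, 0.0488, 0.0836]
force: [-1.6, 9.0, 1.2]
opening: 0.0281
grasp_force: 4.4
```

It is locked: the force rises to 9 N while the TCP stalls, where free-turning drag was only 1 N. I'll back off, release and check the picture.

```bash
python3 -m inch '{"rows":[[-0.4,[0,0.03,0],0],[-0.4,[0,0.03,0],0],[-0.4,[0,0,0],0],[0,[0,0,0],0],[0.1,[0,0,0],0],[0.1,[0,0,0],0],[0.1,[0,0,0],0]]}' | grep -v rot; python3 -m inch '{"rows":[[0.1,[0,0,-0.3],0],[0.1,[0,0,-0.6],0],[0.1,[0,0,-0.8],0],[0.1,[0,0,-0.8],0],[0.1,[0,0,-0.6],0],[0.1,[0,0,0],0],[0.1,[0,0,0],0]]}' | grep -v rot
python3 - <<'E'
from h import *
p=look("wrist",["knob","disc"])
p=look("side",["knob","vial1","outlet"])
cv2.imwrite("pics/side7.png",cv2.resize(p["img"][140:280,210:390],None,fx=4,fy=4))
K,R,t=[np.array(p[k]) for k in("mtx","R","t")]
r=robot.silhouettes(p,"knob")
if r:
    ys,xs=np.nonzero(r[0]["region"]);print(r[0]["p"],len(xs),xs.mean(),ys.mean())
for z in(.083,.092):
    c=K@(R@np.array([.4735,.052,z])+t);print(z,(c[:2]/c[2]).round(1))
E
```

```text
t: 17.6
eef_pos: [0.4728, 0.0506, 0.0835]
force: [0.2, -0.3, -0.2]
opening: 0.0499
grasp_force: 0.0
t: 18.3
eef_pos: [0.4732, 0.0506, 0.2391]
force: [0.4, -0.4, -1.0]
opening: 0.0514
grasp_force: 0.0
wrist knob [(0.82, [0.4743, 0.0552, 0.0794]), (0.29, [0.5526, -0.1656, 0.0007])]
wrist disc [(0.9, [0.5701, 0.0483, 0.0429]), (0.74, [0.4745, 0.0546, 0.0821])]
side knob [(0.47, [0.471, 0.0493, 0.0825])]
side vial1 [(0.69, [0.6182, 0.0154, 0.0484]), (0.61, [0.5717, -0.0052, 0.0497])]
side outlet [(0.62, [0.6176, 0.0166, 0.1446])]
0.51 88 261.89772727272725 207.8409090909091
0.083 [261.5 206.9]
0.092 [261.2 204.7]
```

View pics/side7.png

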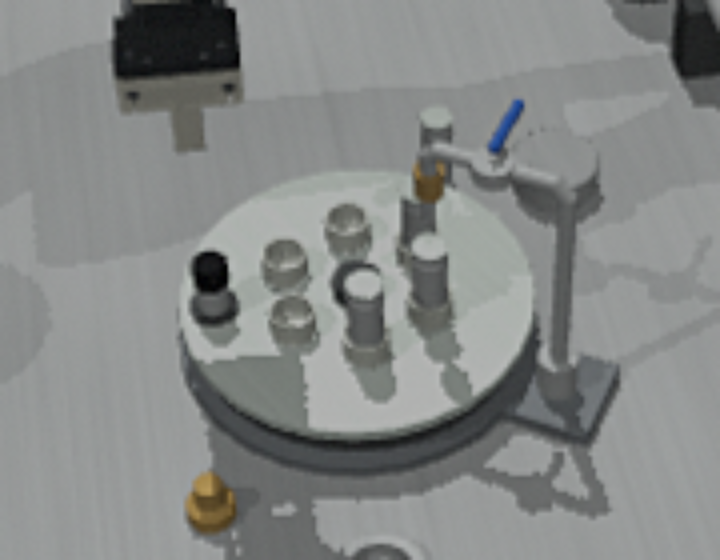

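The side view shows the knob low on its barrel at crop (210,272), at its home height of about 0.083. All three vials stand in their cups, the next one is under the outlet tip at (430,270), and the bystanders are where they were. The hand is clear, so I'll hand in.

```bash
python3 -c "
from workcell import robot
print(robot.sign_off())"
```

```text
the job is handed in; nothing more can be done
None
```

The carousel is one station further counter-clockwise (about 1.0 rad), with vial1 under the outlet and the plunger home and locked, confirmed by a 9 N push that met a firm stop; the vials are standing and the job was handed in at about 19 s.

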